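Chock the roller and move the bay gate

ROBOT

A 6-joint arm with a two-finger parallel gripper is mounted at the origin on the work surface; the furniture and walls round the work are solid. World frame = base frame: x ahead of the robot, y to its left, z up, the work surface at z = 0. Lengths are in m, angles in rad, forces in N, time in s.
With the tool pointing down it reaches from about 0.25 to 0.775 m from the base axis. Payload 4 kg.
Tool frame: the origin (TCP) lies at the very end of the fingers, on their centre line; the grasp point (between the pads) lies 19 mm behind it; z points along the fingers, y is the direction in which the jaws open and shut (so a half turn about z gives the same grasp; the last joint's range is limited). The gripper opens to 85 mm and grips with 20 to 120 N. Pads are 22 mm wide; open, the fingers measure 114 mm over their backs; the gripper's body (76 mm by 85 mm) begins 54 mm behind the grasp point. The pads swing forward as they close: fully open they stand 13 mm farther back than shut.
Start: joints at [-1.219, 0.087, 1.371, -0, 1.684, -0.103], TCP at [0.242, -0.494, 0.231] pointing down, gripper open.
Joint ranges: [-3.1, 3.1], [-0.76, 2.03], [0.27, 2.55], [-1.08, 4.22], [0.17, 2.65], [-2.57, 2.57]. Speed limits (rad/s): [2.79, 2.79, 3.14, 3.14, 3.14, 3.14].

INTERFACE

Orientations are given as a unit quaternion [x, y, z, w].
In Python, from station import readout, viewer, job gives the robot as it stands.
- The arm moves only by the tool carry_out, never from a script. Its argument "rows" is a list of rows, each a list of 5 numbers: the opening, from 0 (shut) to 1 (fully open), then the shift along the tool's x, y, z in mm, then the turn about the tool's z in degrees. In form: [[gripper, x, y, z, spin], ...]. A call has 1 to 10 rows; each row is the pose to reach, as a shift and turn from the pose commanded when the call began, along the tool's axes at that moment; what a row does not reach only later rows make up. A row lasts 1/12 s, in which the tool goes at most 41.7 mm and 7.16 degrees, less where a joint would pass 70% of its speed; a pose out of reach is approached as far as the arm can. A call with a gripper value outside its range is refused whole. The fingers move at their own pace and stop on an object; "grip_force" is the grip in N (left out, the last holds). Time passes only in rows, so rows that repeat a pose let the fingers close. It gives the time, the measured TCP pose, the force and the opening at its end, in the units of the state.
- readout.observe(): the state, without advancing time (a new reading comes with each control period).
- viewer.read_camera(name): name is "side" or "top"; returns the picture (384x512x3 uint8, red, green, blue); there is no depth.
- viewer.camera_params(name): a dict with "fx", "fy", "cx", "cy" (pixels), "camera_from_world" (4x4, takes a point from world to camera coordinates). Camera axes: x right, y down, z forward; pixel columns grow to the right and rows downward; lengths in m; the calibration is good to about 2 mm. A picture is of the moment at which its call begins. camera_params takes no time and is no camera call.
- job.job_done(): hands the job in, once; it reports no verdict.
The state is a dict: "t": time; "qpos": joint angles; "qd": joint speeds; "tau": joint torques, N m; "position": TCP position; "orientation": TCP orientation; "ft_force": force on the tool from outside, world axes, zero at the start; "torque": the same for the moment, N m; "gripper_width": finger opening in m.
Only numpy, scipy, OpenCV 4.12 (cv2) and the standard library are available. Lean on these libraries where they do the work, as an engineer would, in place of code of your own. Each camera call takes 0.05 s, during which the arm holds its last target. There are 200 camera calls.

TASK

The empty roller bay is to be filled next and needs the only gate. First lay the wooden block on the middle of the full bay's sill, in front of the gate and with its long side pointing at it, as a chock, so that the conveyor roller behind the gate cannot roll out; then squeeze the gate's two red tabs to pull its sprung hinge pins, lift the gate off and hang it on the empty bay with both pins sprung fully home. The roller must stay in its bay, resting behind the chock; leave the washer jar and the grease tin where they are.

Things in the scene. Friction and masses are not known exactly. Their poses are not given: they have to be found in the camera images.
- full_bay: Fixed bay, grey base, blue posts, starts with gate and roller. Origin on the bench under the hinge line; x points level from open front to back wall, y along the hinge, z up. Base x -115 to +68 mm, 156 mm wide. Posts at y 64 to 76 mm either side, 30 mm deep, tops 129 mm up. Behind x = -20 mm its floor climbs 3 degrees, so the roller rolls forward until stopped.
- full_bay_sill (a point): Point on the full bay's sill where the middle of the block belongs: 70 mm in front of the hinge line, 12 mm above the bench. The flat sill is 112 mm wide and runs from x -109 to -20 mm in the bay's frame; a lip 8 mm higher crosses its front end. Axes as the bay's.
- full_bay_hinge (a point): Middle of the full bay's hinge line, half-way between its posts, 115 mm above the bench. Axes as the bay's.
- empty_bay: Fixed bay identical to the full bay in every size, but without gate and roller. Origin on the bench under the hinge line; x points level from its open front to its back wall, y along the hinge, z up.
- empty_bay_hinge (a point): Middle of the empty bay's hinge line, 115 mm above the bench: where point gate_hinge belongs. Inside each post (y 50 to 65 mm) a steel V cradle, open upward with 45 degree sides that catch about 12 mm to front and back, takes the gate's barrel; the post has a closed 12 mm square hole for the pin. Axes as the bay's.
- gate_hinge (a point): Middle of the loose gate's hinge barrel (20 mm diameter, 120 mm long along y, 4 mm of side play each way between the posts). Below it hangs a yellow panel 6 mm thick (a 12 mm thick bar at its foot), 88 mm wide, to 85 mm under the barrel's axis; z is up when it hangs. 0.35 kg; front and back alike, fits either way round; swings freely and may lean a few degrees.
- gate_grip (a point): Grip point midway between the two upright red tabs, 36 mm above the barrel's axis. Tabs 24 mm wide, 8 to 54 mm above the axis, facing along y: 64 mm over their outsides at rest, 36 mm squeezed fully. Squeezing (about 4 N) pulls both pins clear of the posts so the gate lifts straight up; letting go springs them out. It must rise 100 mm to clear the posts.
- pin_left (a joint): Sprung 8 mm brass pin at the gate's +y end, with its red tab: 0 = sprung out (home, 16 mm out of the barrel end, through the post), 0.014 m = fully pulled.
- pin_right (a joint): Sprung pin at the gate's -y end, the same: 0 = home, 0.014 m = fully pulled.
- roller_center (a point): Centre of the steel conveyor roller lying behind the gate, 48 mm diameter, 80 mm long, axis along its y.
- chock_center (a point): Centre of the loose brown wooden block that serves as chock: 40 mm along its x, 60 mm along its y (long axis), 20 mm high, starting flat on the bench between the bays. On the sill its long axis lies along the bay's x.
- washer_jar: White jar with red lid, 60 mm diameter, 78 mm high, at the back between the bays; origin under its centre. Leave it alone.
- grease_tin: White tin with blue lid, 68 mm diameter, 56 mm high, at the front left of the bench; origin under its centre. Leave it alone.
Mind the look-alikes: they are no part of the job. Leave any blue or turquoise look-alike of the part that bears chock_center alone.

How it is judged:
On the way, in this order (a step that is already met when the one before it is completed fails the run):
1. the block lies let go on the full bay's sill, lengthwise towards the gate, while the gate still hangs there (x of chock_center in the frame of full_bay between -0.09 and -0.035 m and y of chock_center in the frame of full_bay between -0.025 and 0.025 m and z of chock_center in the frame of full_bay between 0.016 and 0.028 m and angle between the y axis of chock_center and the x axis of full_bay, either way round below 0.35 rad and contact force between the fingers and chock below 0.2 N and distance between gate_hinge and full_bay_hinge below 0.01 m), for 0.2 s.
2. the gate is lifted clear of the full bay, the roller and the chock staying in that bay (x of chock_center in the frame of full_bay between -0.09 and -0.035 m and y of chock_center in the frame of full_bay between -0.025 and 0.025 m and z of chock_center in the frame of full_bay between 0.016 and 0.028 m and angle between the y axis of chock_center and the x axis of full_bay, either way round below 0.35 rad and x of roller_center in the frame of full_bay between -0.045 and 0.06 m and y of roller_center in the frame of full_bay between -0.045 and 0.045 m and z of roller_center in the frame of full_bay between 0.028 and 0.05 m and distance between gate_hinge and full_bay_hinge above 0.06 m), for 0.2 s.
At the end, for the whole second after the job is handed in: The gate hangs on the empty bay (hinge within 8 mm, tilt under 0.25 rad), both pins home within 3 mm; the block lies flat and lengthwise (0.35 rad) on the full bay's sill within 25 mm of its middle line, and the roller rests in the full bay behind it, all at rest (distance between gate_hinge and empty_bay_hinge below 0.008 m and angle between the y axis of gate_hinge and the y axis of empty_bay_hinge, either way round below 0.06 rad and angle between gate_hinge's own z axis and vertical below 0.25 rad and value of joint each of pin_left, pin_right below 0.003 m and linear speed of each of gate, roller, chock below 0.03 m/s and x of chock_center in the frame of full_bay between -0.09 and -0.035 m and y of chock_center in the frame of full_bay between -0.025 and 0.025 m and z of chock_center in the frame of full_bay between 0.016 and 0.028 m and angle between the y axis of chock_center and the x axis of full_bay, either way round below 0.35 rad and x of roller_center in the frame of full_bay between -0.045 and 0.06 m and y of roller_center in the frame of full_bay between -0.045 and 0.045 m and z of roller_center in the frame of full_bay between 0.028 and 0.05 m); the robot touches nothing.
It fails at once if the roller rolls out of its bay (x of roller_center in the frame of full_bay below -0.055 m or height (world z) of roller_center below 0.026 m).
It fails at once if the washer jar or the grease tin is displaced by more than 30 mm or knocked over (distance of any of washer_jar, grease_tin from where it was at the start of the episode above 0.03 m or angle between any of washer_jar, grease_tin's own z axis and vertical above 0.5 rad).
It also fails if it takes over 58 s, if anything falls off the work surface, if the arm or the gripper's body presses on something with over 40 N, if the wrist force passes 120 N, or if a joint passes its speed limit or range.

## Working session

There is one attempt and no reset: what is moved stays moved. The work goes in short steps, Python scripts to look and compute and a tool call to move; the robot and the scene stay as the last step left them, time stands still between calls to the robot, and variables do not carry over. Pictures are saved under pics/ and viewed, about 8 in all and at most 12, crops included, and the job is handed in when it is done.

Besides the shell and the picture viewer there is one more tool, called after ">>>" by a JSON object that holds its "method" and its "body", one argument or row to a line. carry_out: Moves the arm, as the interface text tells. Its arguments: {"type":"object","properties":{"rows":{"type":"array","items":{"type":"array","items":{"type":"number"}}},"grip_force":{"type":"number"}},"required":["rows"]}

```bash
mkdir -p pics; cat > h.py <<'E'
import numpy as np, cv2
from station import readout, viewer, job
def grab(n, f=None):
    im=viewer.read_camera(n)
    if f: cv2.imwrite('pics/'+f, cv2.cvtColor(im,cv2.COLOR_RGB2BGR))
    return im
def ray(n,u,v):
    p=viewer.camera_params(n); T=np.array(p['camera_from_world']); R,t=T[:3,:3],T[:3,3]
    d=R.T@np.array([(u-p['cx'])/p['fx'],(v-p['cy'])/p['fy'],1]); return -R.T@t, d
def onz(n,u,v,z):
    o,d=ray(n,u,v); return o+d*(z-o[2])/d[2]
def proj(n,P):
    p=viewer.camera_params(n); T=np.array(p['camera_from_world']); c=T[:3,:3]@np.array(P)+T[:3,3]
    return p['fx']*c[0]/c[2]+p['cx'], p['fy']*c[1]/c[2]+p['cy']
def tri(u1,u2):
    (o1,d1),(o2,d2)=ray('top',*u1),ray('side',*u2)
    s=np.linalg.lstsq(np.c_[d1,-d2],o2-o1,rcond=None)[0]; a,b=o1+s[0]*d1,o2+s[1]*d2
    return (a+b)/2, np.linalg.norm(a-b)
E
python3 - <<'E'
from h import *
a=grab('top','top0.png'); b=grab('side','side0.png')
for n in('top','side'):
    o,_=ray(n,0,0); p=viewer.camera_params(n); print(n,o,p['fx'],ray(n,256,192)[1])
s=readout.observe(); print(s['t'],s['position'],s['orientation'],s['gripper_width'])
E
```

```text
top [ 0.21997496 -0.00140034  1.31180883] 440.7262081524527 [ 0.15152614 -0.02595132 -0.98824323]
side [ 0.37427165 -1.29547303  0.66336855] 445.1018059877364 [-2.40996229e-04  9.22637591e-01 -3.85844859e-01]
0.1 [ 0.24142813 -0.4936621   0.2302181 ] [ 9.74251690e-01  2.25460786e-01 -1.54286600e-04 -1.02716362e-03] 0.08547744426434133
```

View pics/top0.png

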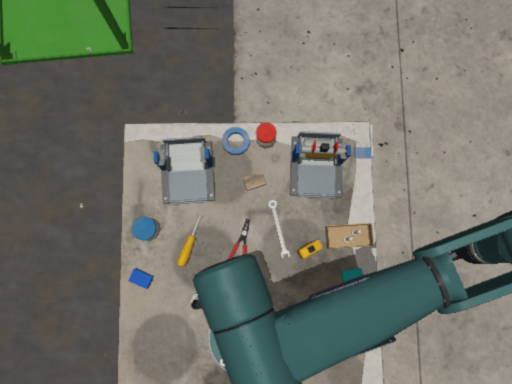

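View pics/side0.png

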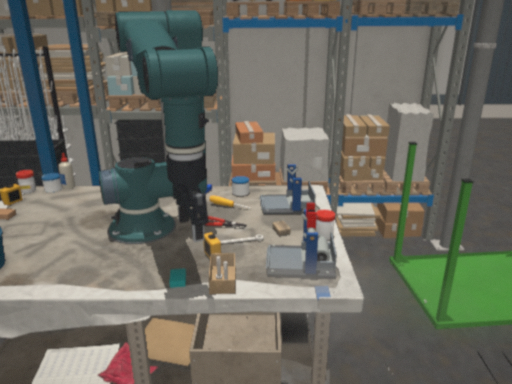

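Top view: full bay at about (320,165) with its red tabs at (313–335,147), empty bay at (187,170), brown block at (255,182), jar at (266,133), tin at (145,228). Candidates for the block are brown (255,182), blue (141,278), turquoise (352,273) and the brown tray with bolts (350,236). By the description, it is the plain brown one between the bays at (255,182).

```bash
python3 - <<'E'
from h import *
a=grab('top'); b=grab('side')
bgr=lambda i:cv2.cvtColor(i,cv2.COLOR_RGB2BGR)
c=cv2.resize(bgr(a[125:210,150:360]),None,fx=3.8,fy=3.8,interpolation=cv2.INTER_CUBIC)
d=cv2.resize(bgr(b[160:285,250:350]),None,fx=2.2,fy=2.2,interpolation=cv2.INTER_CUBIC)
o=np.zeros((c.shape[0]+d.shape[0],798,3),np.uint8); o[:c.shape[0],:c.shape[1]]=c; o[c.shape[0]:,:d.shape[1]]=d
hsv=cv2.cvtColor(a,cv2.COLOR_RGB2HSV)
cv2.imwrite('pics/crop1.png',o)
# brown block
m=np.zeros(a.shape[:2],np.uint8); 
r=hsv[165:200,235:272]; print('block hsv',hsv[182,255],'bench',hsv[195,255])
mm=((r[...,1]>70)&(r[...,0]<25)).astype(np.uint8)
cs=cv2.findContours(mm,0,2)[0]; k=max(cs,key=cv2.contourArea); (u,v),wh,an=cv2.minAreaRect(k); print('rect',u+235,v+165,wh,an)
bp=cv2.boxPoints(((u,v),wh,an))+[235,165]; P=np.array([onz('top',*p,0.02) for p in bp]); print(P.round(4), P.mean(0), np.linalg.norm(np.diff(P,axis=0),axis=1))
# blue posts
def blobs(mask,off,amin=8):
    n,l,st,ce=cv2.connectedComponentsWithStats(mask.astype(np.uint8))
    for i in range(1,n):
        if st[i,4]>=amin: print(st[i],ce[i].round(1))
H,S,V=[hsv[...,i].astype(int) for i in range(3)]
reg=np.zeros_like(H,bool); reg[125:205,145:365]=1
print('blue');blobs(reg&(H>100)&(H<125)&(S>120),0)
print('red');blobs(reg&((H<8)|(H>172))&(S>130),0)
print('yellow');blobs(reg&(H>18)&(H<32)&(S>130),0)
# grey base outline
for z in (0.0,):
  pass
for u,v in((161,168),(213,170)): print(hsv[v+15,u+5])
h2=cv2.cvtColor(b,cv2.COLOR_RGB2HSV);H,S,V=[h2[...,i].astype(int) for i in range(3)]
reg=np.zeros_like(H,bool); reg[160:290,250:350]=1
print('side blue');blobs(reg&(H>100)&(H<125)&(S>120),0)
print('side red');blobs(reg&((H<8)|(H>172))&(S>130),0)
print('side yellow');blobs(reg&(H>18)&(H<32)&(S>130),0)
E
```

```text
block hsv [ 18  67 157] bench [ 20  35 147]
rect 258.85000228881836 183.55000114440918 (4.110960960388184, 11.384200096130371) 71.56505584716797
[[ 0.444  -0.0262  0.02  ]
 [ 0.4545 -0.0586  0.02  ]
 [ 0.4427 -0.0622  0.02  ]
 [ 0.4322 -0.0299  0.02  ]] [ 0.44336789 -0.04422648  0.02      ] [0.03398802 0.01237833 0.03394686]
blue
[293 143   7  19  89] [296.1 151.9]
[346 146   5  11  41] [348.2 150.8]
[205 148   7  19  82] [207.8 157.3]
[154 152   5  12  48] [155.9 157. ]
[339 157   5   7  18] [340.2 160.5]
[160 166   5   4  15] [162.5 167.3]
red
[257 125  19  18 294] [265.9 133. ]
[312 141   4  11  25] [313.9 146. ]
[334 142   4  11  32] [335.6 146.9]
yellow
[306 153  29   5 102] [319.3 155.1]
[ 60   2 111]
[ 21  32 126]
side blue
[289 165   6   3  10] [291.9 165.5]
[288 174  13  36 256] [295.  191.7]
[328 196   3   4   9] [329.1 197.4]
[339 196  11   9  76] [343.5 199.1]
[305 222  12  32 176] [310.9 241.6]
side red
[306 203  29  25 384] [317.5 215.1]
side yellow
```

View pics/crop1.png

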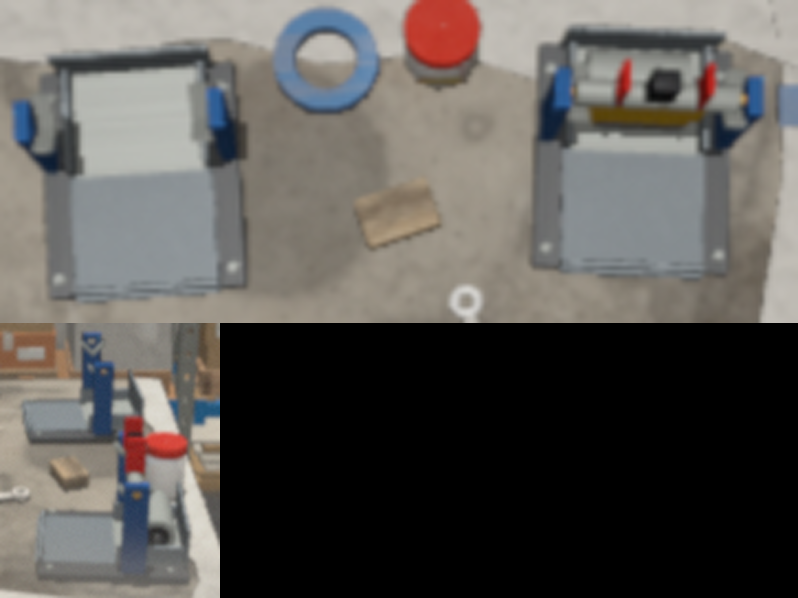

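The crop shows the plain brown block, with no look-alike near it. Its corners are at crop (355,210), (428,180), (441,218) and (371,247). The full bay's post tops are near crop (563,88) and (755,95), and the empty bay's near (22,121) and (217,109). The gate's red tabs are at crop (625,80) and (709,83). I'll now refine these by edge thresholds.

```bash
cat >> h.py <<'E'
def blobs(mask,amin=6):
    n,l,st,ce=cv2.connectedComponentsWithStats(mask.astype(np.uint8)); return [(st[i],ce[i],l==i) for i in range(1,n) if st[i,4]>=amin]
def to(P,yaw):
    """shift (mm, tool axes) and spin (deg) to put TCP at P with jaw axis at world angle yaw (deg, mod 180)"""
    from scipy.spatial.transform import Rotation as Ro
    s=readout.observe(); R=Ro.from_quat(s['orientation']).as_matrix(); 
    y=np.degrees(np.arctan2(R[1,1],R[0,1])); sp=(-(yaw-y)+90)%180-90
    return (R.T@(np.array(P)-s['position'])*1000).round(1), round(sp,1), 'q6',s['qpos'][5].round(2),'jaw',y.round(1)
E
python3 - <<'E'
from h import *
a=np.mean([grab('top').astype(float) for _ in range(3)],0).astype(np.uint8)
k=4; A=cv2.resize(a,None,fx=k,fy=k,interpolation=cv2.INTER_CUBIC)
hsv=cv2.cvtColor(A,cv2.COLOR_RGB2HSV);H,S,V=[hsv[...,i].astype(int) for i in range(3)]
px=lambda c:((c[0]+.5)/k-.5,(c[1]+.5)/k-.5)
def sub(u0,v0,u1,v1):
    m=np.zeros(H.shape,bool); m[v0*k:v1*k,u0*k:u1*k]=1; return m
# block
m=sub(238,167,272,195)&(V>95)
# segment by distance of colour from bench: block is more saturated
t,_=cv2.threshold(S[167*k:195*k,238*k:272*k].astype(np.uint8),0,255,cv2.THRESH_OTSU); print('otsu',t)
B=max(blobs(m&(S>t)),key=lambda b:b[0][4])
c=cv2.findContours(B[2].astype(np.uint8),0,2)[0][0]; r=cv2.minAreaRect(c); bp=[px(p) for p in cv2.boxPoints(r)]
P=np.array([onz('top',*p,0.02) for p in bp]); print('block',np.round(bp,1).tolist(),P[:,:2].mean(0).round(4),np.linalg.norm(np.diff(P,axis=0),axis=1).round(4),[np.degrees(np.arctan2(*(P[i+1]-P[i])[[1,0]])).round(1) for i in(0,1)])
hand=np.array([[355,210],[428,180],[441,218],[371,247]])/3.8+[150,125]; Q=np.array([onz('top',*p,0.02) for p in hand]);print('hand',Q[:,:2].mean(0),np.degrees(np.arctan2(*(Q[1]-Q[0])[[1,0]])))
for nm,boxes in (('full',((292,140,302,164),(343,142,354,160))),('empty',((202,145,213,168),(151,148,161,166)))):
    pts=[]
    for b in boxes:
        bl=max(blobs(sub(*b)&(H>98)&(H<128)&(S>110)&(V>115)),key=lambda b:b[0][4]); rr=cv2.minAreaRect(cv2.findContours(bl[2].astype(np.uint8),0,2)[0][0])
        C=onz('top',*px(rr[0]),0.129); pts.append(C); print(nm,px(rr[0]),np.round(np.array(rr[1])/k,1),round(rr[2],1),C.round(4))
    d=pts[0]-pts[1]; print(nm,'mid',((pts[0]+pts[1])/2).round(4),'sep',np.linalg.norm(d).round(4),'ang',(np.degrees(np.arctan2(d[1],d[0]))%180).round(2))
R=[]
for b in ((310,138,318,155),(332,138,340,156)):
    bl=max(blobs(sub(*b)&((H<9)|(H>171))&(S>110)),key=lambda b:b[0][4]); y,x=np.nonzero(bl[2]); print('tab',px(bl[1]),'v',y.min()/k,y.max()/k); R.append(px((x.mean(),y.mean())))
P=[onz('top',*p,0.155) for p in R]; print('tabs mid@.155',np.mean(P,0).round(4))
print(readout.observe()['t'])
E
```

```text
otsu 50.0
block [[242.10000610351562, 177.0], [261.8999938964844, 170.6999969482422], [266.29998779296875, 184.39999389648438], [246.5, 190.6999969482422]] [ 0.4522 -0.0305] [0.0621 0.0434 0.0619] [np.float64(-72.7), np.float64(-163.6)]
hand [ 0.45048873 -0.03271359] -68.05336385639262
full (297.625, 147.5) [10.2  4. ] 90.0 [ 0.524  -0.1493  0.129 ]
full (348.5, 149.875) [9.5 3.2] 90.0 [ 0.5157 -0.2898  0.129 ]
full mid [ 0.5199 -0.2196  0.129 ] sep 0.1407 ang 86.61
empty (206.30870056152344, 152.8470458984375) [10.1  3.6] 86.3 [0.5118 0.1022 0.129 ]
empty (155.2501983642578, 156.50482177734375) [10.3  3.5] 87.8 [0.5031 0.2418 0.129 ]
empty mid [0.5075 0.172  0.129 ] sep 0.1398 ang 93.55
tab (np.float64(313.73949579831935), np.float64(146.1297268907563)) v 140.75 152.5
tab (np.float64(335.72057522123896), np.float64(146.81615044247786)) v 141.75 153.5
tabs mid@.155 [ 0.5194 -0.2195  0.155 ]
0.35
```

```bash
python3 - <<'E'
from h import *
print(to([.4515,-.0315,.10],19))
E
```

```text
(array([ 391.8, -323.2,  131.2]), np.float64(-82.9), 'q6', np.float64(-0.1), 'jaw', np.float64(-63.9))
```

>>> {"method": "carry_out", "body": {
  "rows": [
    [0.75, 35, -29, 5, -7],
    [0.75, 70, -58, 10, -14],
    [0.75, 105, -87, 15, -21],
    [0.75, 140, -116, 20, -28],
    [0.75, 172, -142, 25, -35],
    [0.75, 204, -168, 30, -42],
    [0.75, 236, -194, 35, -49],
    [0.75, 268, -220, 40, -56],
    [0.75, 300, -246, 50, -63],
    [0.75, 330, -271, 60, -70]
  ],
  "grip_force": 40
}}

```text
t: 1.18
position: [0.4138, -0.1172, 0.1754]
orientation: [0.667, 0.745, 0.0, 0.001]
ft_force: [2.2, -0.6, -0.8]
gripper_width: 0.0643
```

```bash
python3 - <<'E'
from h import *
print(to([.4515,-.0315,.10],19))
E
```

```text
(array([81.1, 46.8, 75.4]), np.float64(-12.6), 'q6', np.float64(-0.52), 'jaw', np.float64(6.4))
```

>>> {"method": "carry_out", "body": {
  "rows": [
    [0.75, 23, 13, 24, -4],
    [0.75, 47, 27, 48, -8],
    [0.75, 70, 40, 71, -13],
    [0.75, 70, 40, 71, -13],
    [0.75, 70, 40, 71, -13]
  ]
}}

```text
t: 1.6
position: [0.4443, -0.044, 0.1023]
orientation: [0.579, 0.815, -0.001, -0.002]
ft_force: [0.2, 0.6, -0.4]
gripper_width: 0.0643
```

```bash
python3 - <<'E'
from h import *
print(to([.4515,-.0315,.003],19))
bgr=lambda i:cv2.cvtColor(i,cv2.COLOR_RGB2BGR)
a=grab('top'); b=grab('side')
c=cv2.resize(bgr(a[140:230,205:315]),None,fx=3.6,fy=3.6,interpolation=cv2.INTER_CUBIC)
d=cv2.resize(bgr(b[160:250,230:330]),None,fx=3.6,fy=3.6,interpolation=cv2.INTER_CUBIC)
cv2.imwrite('pics/c2.png',np.hstack([c,d]))
E
```

```text
(array([ 9.3, 11.2, 99.3]), np.float64(0.2), 'q6', np.float64(-0.56), 'jaw', np.float64(19.2))
```

View pics/c2.png

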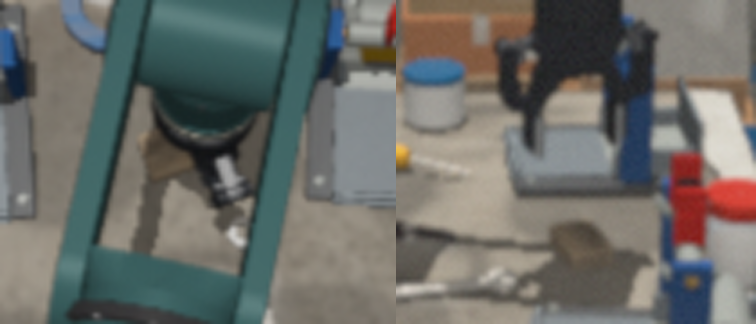

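The picture shows the gripper above and slightly short of the block (side crop: block at (580,243), fingers at 530–615). I'll correct the position, then go down part of the way.

>>> {"method": "carry_out", "body": {
  "rows": [
    [0.75, 9, 11, 30, 0],
    [0.75, 9, 11, 60, 0],
    [0.75, 9, 11, 60, 0],
    [0.75, 9, 11, 60, 0]
  ]
}}

```text
t: 2.03
position: [0.452, -0.034, 0.0438]
orientation: [0.581, 0.814, -0.001, -0.001]
ft_force: [0.3, -0.3, 0.7]
gripper_width: 0.0643
```

```bash
python3 - <<'E'
from h import *
print(to([.4515,-.0315,.003],19))
E
```

```text
(array([ 2.5,  0.4, 40.8]), np.float64(-0.1), 'q6', np.float64(-0.53), 'jaw', np.float64(18.9))
```

>>> {"method": "carry_out", "body": {
  "rows": [
    [0.75, 2, 0, 20, 0],
    [0.75, 2, 0, 38, 0],
    [0.75, 2, 0, 40, 0],
    [0.4, 2, 0, 40, 0],
    [0.3, 2, 0, 40, 0],
    [0.3, 2, 0, 40, 0],
    [0.3, 2, 0, 40, 0],
    [0.3, 2, 0, 40, 0]
  ]
}}

```text
t: 2.7
position: [0.4543, -0.0319, 0.0064]
orientation: [0.58, 0.814, 0.001, 0.002]
ft_force: [-1.3, -0.8, 5.8]
gripper_width: 0.039
```

>>> {"method": "carry_out", "body": {
  "rows": [
    [0.25, 0, 0, -20, 0],
    [0.25, 0, 0, -50, 0],
    [0.25, 0, 0, -85, 0],
    [0.25, 0, 0, -85, 0],
    [0.25, 0, 0, -85, 0]
  ]
}}

```text
t: 3.12
position: [0.4543, -0.0315, 0.092]
orientation: [0.58, 0.814, 0.001, 0.003]
ft_force: [0.4, 0.1, -0.9]
gripper_width: 0.0389
```

```bash
python3 - <<'E'
from h import *
print(to([.4500,-.2154,.09],86.6))
E
```

```text
(array([-172.4,  -64.2,    2.2]), np.float64(-67.5), 'q6', np.float64(-0.53), 'jaw', np.float64(19.1))
```

>>> {"method": "carry_out", "body": {
  "rows": [
    [0.25, -19, -7, 0, -7],
    [0.25, -38, -14, 0, -14],
    [0.25, -57, -21, 0, -21],
    [0.25, -76, -28, 0, -28],
    [0.25, -95, -35, 0, -35],
    [0.25, -114, -42, 0, -42],
    [0.25, -133, -49, 0, -49],
    [0.25, -152, -57, 0, -56],
    [0.25, -172, -64, 0, -63],
    [0.25, -172, -64, 0, -67.5]
  ]
}}

```text
t: 3.95
position: [0.4467, -0.2175, 0.0871]
orientation: [0.029, 1.0, -0.0, -0.001]
ft_force: [-0.0, -0.1, -0.2]
gripper_width: 0.0388
```

>>> {"method": "carry_out", "body": {
  "rows": [
    [0.25, 0, 0, 0, 0],
    [0.25, 0, 0, 0, 0],
    [0.25, 0, 0, 0, 0]
  ]
}}

```text
t: 4.2
position: [0.4472, -0.2138, 0.0878]
orientation: [0.031, 1.0, 0.001, -0.001]
ft_force: [0.9, 0.5, -1.5]
gripper_width: 0.0391
```

```bash
python3 - <<'E'
from h import *
print(to([.4500,-.2154,.0195],86.6))
b=grab('side'); c=cv2.cvtColor(b[170:290,230:370],cv2.COLOR_RGB2BGR)
cv2.imwrite('pics/c3.png',cv2.resize(c,None,fx=4.5,fy=4.5,interpolation=cv2.INTER_CUBIC))
E
```

```text
(array([-3. , -1.5, 68.3]), np.float64(-0.1), 'q6', np.float64(-2.07), 'jaw', np.float64(86.5))
```

View pics/c3.png

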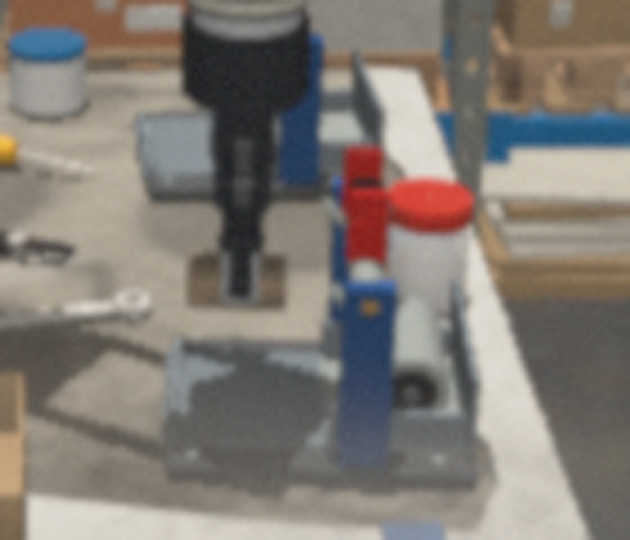

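The block is held level and nearly centred in the fingers at (238,280). The gripper body is well clear of the gate at (365,200). Lowering now.

>>> {"method": "carry_out", "body": {
  "rows": [
    [0.25, -2, -1, 25, 0],
    [0.25, -3, -1, 50, 0],
    [0.25, -3, -1, 60, 0],
    [0.25, -3, -1, 64, 0],
    [0.25, -3, -1, 66, 0],
    [0.25, -3, -1, 67, 0],
    [0.25, -3, -1, 67, 0]
  ]
}}

```text
t: 4.83
position: [0.4516, -0.2162, 0.023]
orientation: [0.03, 1.0, -0.001, 0.001]
ft_force: [-0.4, 1.1, -0.6]
gripper_width: 0.0387
```

>>> {"method": "carry_out", "body": {
  "rows": [
    [0.25, 0, 0, 1, 0],
    [0.25, 0, 0, 2, 0],
    [0.25, 0, 0, 3, 0],
    [0.25, 0, 0, 3, 0]
  ]
}}

```text
t: 5.17
position: [0.4508, -0.2159, 0.019]
orientation: [0.03, 1.0, -0.0, 0.0]
ft_force: [-1.0, 0.7, -0.7]
gripper_width: 0.039
```

>>> {"method": "carry_out", "body": {
  "rows": [
    [0.25, 0, 0, 1, 0],
    [0.25, 0, 0, 2, 0],
    [0.25, 0, 0, 2, 0]
  ]
}}

```text
t: 5.42
position: [0.451, -0.216, 0.0184]
orientation: [0.03, 1.0, -0.0, 0.0]
ft_force: [-3.0, 0.7, 6.2]
gripper_width: 0.0389
```

Contact at 6 N. Opening moderately, then backing up and out towards the front.

>>> {"method": "carry_out", "body": {
  "rows": [
    [0.5, 0, 0, -1, 0],
    [0.7, 0, 0, -1, 0],
    [0.7, 0, 0, -1, 0],
    [0.7, 0, 0, -1, 0],
    [0.7, 0, 0, -30, 0],
    [0.8, 0, 0, -70, 0],
    [1.0, 0, 0, -110, 0],
    [1.0, 0, 0, -150, 0],
    [1.0, 0, 0, -190, 0],
    [1.0, 0, 0, -190, 0]
  ]
}}

```text
t: 6.25
position: [0.4545, -0.2181, 0.217]
orientation: [0.03, 1.0, -0.005, 0.008]
ft_force: [0.2, -1.3, 1.3]
gripper_width: 0.0853
```

>>> {"method": "carry_out", "body": {
  "rows": [
    [1.0, 35, 0, 0, 0],
    [1.0, 70, 0, 0, 0],
    [1.0, 105, 0, 0, 0],
    [1.0, 105, 0, 0, 0],
    [1.0, 105, 0, 0, 0]
  ]
}}

```text
t: 6.67
position: [0.3451, -0.2095, 0.2067]
orientation: [0.031, 1.0, -0.0, 0.001]
ft_force: [-0.6, -0.4, -1.0]
gripper_width: 0.0857
```

```bash
python3 - <<'E'
from h import *
a=grab('top'); b=grab('side')
bgr=lambda i:cv2.cvtColor(i,cv2.COLOR_RGB2BGR)
c=cv2.resize(bgr(a[130:210,280:365]),None,fx=4.6,fy=4.6,interpolation=cv2.INTER_CUBIC)
d=cv2.resize(bgr(b[200:280,260:345]),None,fx=4.6,fy=4.6,interpolation=cv2.INTER_CUBIC)
cv2.imwrite('pics/c4.png',np.hstack([c,d]))
O=np.array([.520,-.2196,0]); y=np.radians(-3.4); 
print(to([.5200,-.2196,.26],86.6)); print(readout.observe()['t'])
print('exp block px',proj('top',[.4501,-.2154,.032]))
E
```

```text
(array([-173.8,    0.5,  -52.9]), np.float64(-0.0), 'q6', np.float64(-2.2), 'jaw', np.float64(86.6))
6.7667
exp block px (np.float64(316.8212764219976), np.float64(179.89635018560227))
```

View pics/c4.png

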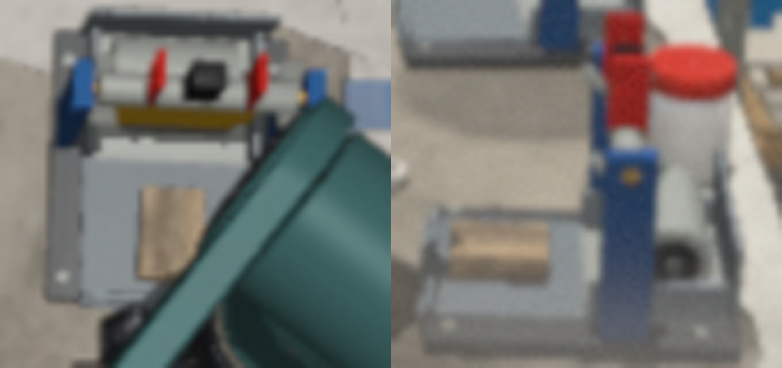

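The block lies flat on the sill, lengthwise, at top (317.4,180.2) against an expected (316.8,179.9). The gate still hangs upright at top (319,148). I'll now go over the gate, open, with the jaws along the hinge.

>>> {"method": "carry_out", "body": {
  "rows": [
    [1.0, -10, 0, -30, 0],
    [1.0, -40, 0, -53, 0],
    [1.0, -75, 0, -53, 0],
    [1.0, -110, 0, -53, 0],
    [1.0, -145, 0, -53, 0],
    [1.0, -174, 0, -53, 0],
    [1.0, -174, 0, -53, 0],
    [1.0, -174, 0, -53, 0],
    [1.0, -174, 0, -53, 0]
  ]
}}

```text
t: 7.52
position: [0.52, -0.2197, 0.259]
orientation: [0.03, 1.0, 0.0, -0.001]
ft_force: [-0.3, 0.2, 1.3]
gripper_width: 0.0854
```

```bash
python3 - <<'E'
from h import *
print(to([.5200,-.2196,.131],86.6))
E
```

```text
(array([ -0.2,   0. , 128. ]), np.float64(0.0), 'q6', np.float64(-2.01), 'jaw', np.float64(86.6))
```

>>> {"method": "carry_out", "body": {
  "rows": [
    [1.0, 0, 0, 30, 0],
    [1.0, 0, 0, 60, 0],
    [1.0, 0, 0, 85, 0],
    [1.0, 0, 0, 105, 0],
    [1.0, 0, 0, 118, 0],
    [1.0, 0, 0, 126, 0],
    [1.0, 0, 0, 127, 0],
    [1.0, 0, 0, 127, 0],
    [1.0, 0, 0, 127, 0]
  ]
}}

```text
t: 8.27
position: [0.5202, -0.2204, 0.1346]
orientation: [0.03, 1.0, -0.001, 0.001]
ft_force: [-0.3, -0.1, -0.5]
gripper_width: 0.0852
```

```bash
python3 - <<'E'
from h import *
print(to([.5200,-.2196,.131],86.6))
b=grab('side'); c=cv2.cvtColor(b[170:290,250:370],cv2.COLOR_RGB2BGR)
cv2.imwrite('pics/c5.png',cv2.resize(c,None,fx=5,fy=5,interpolation=cv2.INTER_CUBIC))
E
```

```text
(array([0.2, 0.8, 3.6]), np.float64(-0.1), 'q6', np.float64(-2.01), 'jaw', np.float64(86.5))
```

View pics/c5.png

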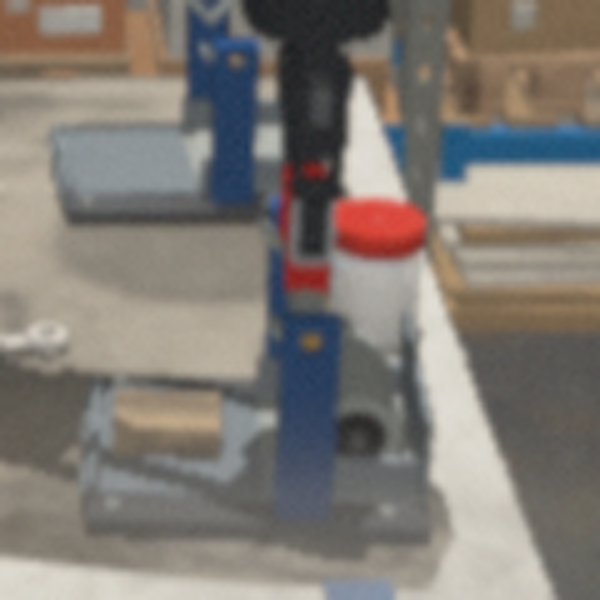

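The near finger pad covers the tab at (308,230), with red showing above and below it, so the straddle is good. Squeezing now.

>>> {"method": "carry_out", "body": {
  "rows": [
    [0.7, 0, 0, 2, 0],
    [0.5, 0, 0, 2, 0],
    [0.3, 0, 0, 2, 0],
    [0.3, 0, 0, 2, 0],
    [0.3, 0, 0, 2, 0],
    [0.3, 0, 0, 2, 0]
  ],
  "grip_force": 40
}}

```text
t: 8.82
position: [0.5204, -0.2202, 0.1332]
orientation: [0.03, 1.0, -0.001, 0.001]
ft_force: [-1.7, 1.5, 7.7]
gripper_width: 0.0337
```

>>> {"method": "carry_out", "body": {
  "rows": [
    [0.3, 0, 0, -4, 0],
    [0.3, 0, 0, -8, 0],
    [0.3, 0, 0, -12, 0],
    [0.3, 0, 0, -12, 0]
  ]
}}

```text
t: 9.15
position: [0.5196, -0.22, 0.1428]
orientation: [0.03, 1.0, 0.0, -0.0]
ft_force: [-0.0, 0.6, -3.2]
gripper_width: 0.0333
```

The wrist force reads −3.2 N, which is the gate's weight, so it is free. Lifting straight up.

>>> {"method": "carry_out", "body": {
  "rows": [
    [0.3, 0, 0, -20, 0],
    [0.3, 0, 0, -45, 0],
    [0.3, 0, 0, -70, 0],
    [0.3, 0, 0, -95, 0],
    [0.3, 0, 0, -120, 0],
    [0.3, 0, 0, -145, 0],
    [0.3, 0, 0, -155, 0],
    [0.3, 0, 0, -155, 0],
    [0.3, 0, 0, -155, 0],
    [0.3, 0, 0, -155, 0]
  ]
}}

```text
t: 9.98
position: [0.5191, -0.2196, 0.2951]
orientation: [0.03, 1.0, 0.001, -0.002]
ft_force: [0.5, -0.6, -3.4]
gripper_width: 0.0339
```

```bash
python3 - <<'E'
from h import *
print(to([.5075,.172,.300],93.55)); print(to([.44,0,.300],90))
a=grab('top'); b=grab('side')
bgr=lambda i:cv2.cvtColor(i,cv2.COLOR_RGB2BGR)
c=cv2.resize(bgr(a[125:210,270:360]),None,fx=4,fy=4,interpolation=cv2.INTER_CUBIC)
d=cv2.resize(bgr(b[140:290,260:370]),None,fx=4,fy=4,interpolation=cv2.INTER_CUBIC)
o=np.zeros((600,800,3),np.uint8); o[:c.shape[0],:c.shape[1]]=c; o[:,360:800]=d
cv2.imwrite('pics/c6.png',o)
E
```

```text
(array([ 35.1, 390.2,  -4. ]), np.float64(-7.0), 'q6', np.float64(-2.01), 'jaw', np.float64(86.6))
(array([ 92.1, 214.5,  -4.1]), np.float64(-3.4), 'q6', np.float64(-2.01), 'jaw', np.float64(86.6))
```

View pics/c6.png

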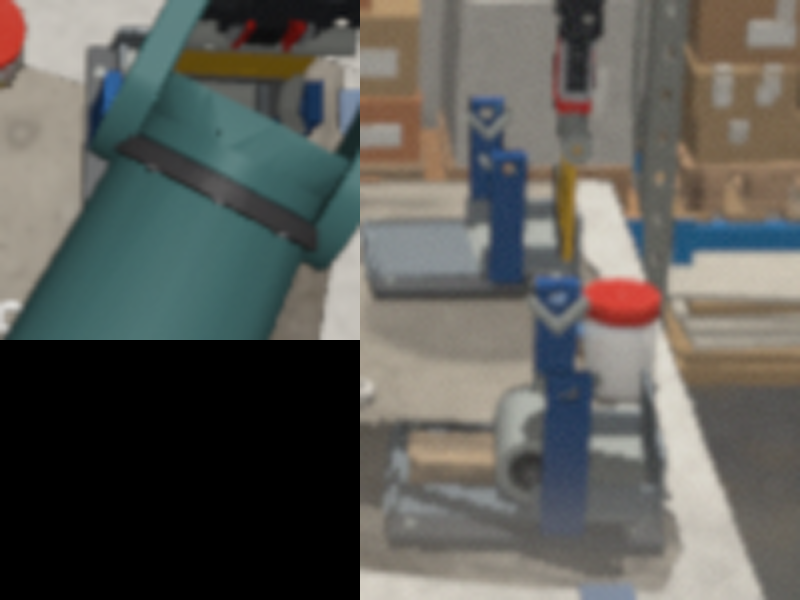

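The gate is clear of the bay and hangs straight (panel at (567,210)). The roller rests against the chock at (518,440), and the chock is in place at (452,450). Carrying the gate across.

>>> {"method": "carry_out", "body": {
  "rows": [
    [0.3, 2, 15, 0, 0],
    [0.3, 5, 40, 0, 0],
    [0.3, 8, 70, 0, -1],
    [0.3, 10, 100, 0, -2],
    [0.3, 13, 130, 0, -2.5],
    [0.3, 15, 160, 0, -3],
    [0.3, 18, 190, 0, -3.5],
    [0.3, 20, 220, 0, -4],
    [0.3, 23, 250, 0, -5],
    [0.3, 26, 280, 0, -6]
  ]
}}

```text
t: 10.92
position: [0.5095, 0.0632, 0.2968]
orientation: [-0.023, 1.0, 0.0, -0.001]
ft_force: [-0.2, -0.5, -3.2]
gripper_width: 0.0337
```

>>> {"method": "carry_out", "body": {
  "rows": [
    [0.3, 3, 30, 0, -1],
    [0.3, 6, 60, 0, -1],
    [0.3, 8, 85, 0, -1],
    [0.3, 9, 105, 0, -1],
    [0.3, 9, 110, 0, -1],
    [0.3, 9, 110, 0, -1],
    [0.3, 9, 110, 0, -1],
    [0.3, 9, 110, 0, -1]
  ]
}}

```text
t: 11.58
position: [0.4965, 0.1697, 0.2974]
orientation: [-0.031, 1.0, -0.0, -0.0]
ft_force: [0.7, 0.1, -3.5]
gripper_width: 0.0339
```

```bash
python3 - <<'E'
from h import *
print(to([.5075,.172,.133],93.55))
E
```

```text
(array([-11.2,   1.7, 164.4]), np.float64(-0.1), 'q6', np.float64(-1.41), 'jaw', np.float64(93.5))
```

>>> {"method": "carry_out", "body": {
  "rows": [
    [0.3, -5, 1, 5, 0],
    [0.3, -11, 2, 25, 0],
    [0.3, -11, 2, 50, 0],
    [0.3, -11, 2, 75, 0],
    [0.3, -11, 2, 95, 0],
    [0.3, -11, 2, 105, 0],
    [0.3, -11, 2, 105, 0],
    [0.3, -11, 2, 105, 0]
  ]
}}

```text
t: 12.25
position: [0.5078, 0.1727, 0.1928]
orientation: [-0.031, 1.0, -0.0, -0.0]
ft_force: [0.0, 0.4, -3.6]
gripper_width: 0.0341
```

```bash
python3 - <<'E'
from h import *
print(to([.5075,.172,.133],93.55))
a=grab('top'); b=grab('side')
bgr=lambda i:cv2.cvtColor(i,cv2.COLOR_RGB2BGR)
c=cv2.resize(bgr(a[130:205,145:220]),None,fx=5.2,fy=5.2,interpolation=cv2.INTER_CUBIC)
d=cv2.resize(bgr(b[145:220,250:325]),None,fx=5.2,fy=5.2,interpolation=cv2.INTER_CUBIC)
cv2.imwrite('pics/c7.png',np.hstack([c,d]))
E
```

```text
(array([ 0.3, -0.7, 59.8]), np.float64(-0.1), 'q6', np.float64(-1.41), 'jaw', np.float64(93.5))
```

View pics/c7.png

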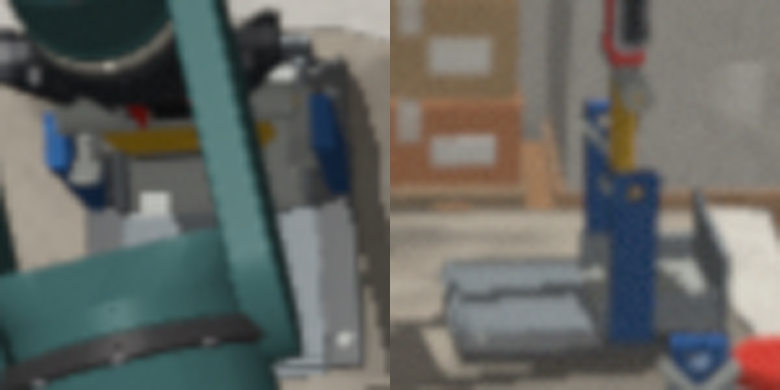

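The panel at (622,130) is entering between the posts, aligned fore and aft with the near post at (635,250). Lowering in steps with force checks.

>>> {"method": "carry_out", "body": {
  "rows": [
    [0.3, 0, -0.5, 12, 0],
    [0.3, 0, -0.5, 24, 0],
    [0.3, 0, -0.5, 34, 0],
    [0.3, 0, -0.5, 40, 0],
    [0.3, 0, -0.5, 45, 0],
    [0.3, 0, -0.5, 45, 0]
  ]
}}

```text
t: 12.85
position: [0.5065, 0.1726, 0.1458]
orientation: [-0.031, 1.0, -0.0, -0.002]
ft_force: [0.4, -0.9, -3.7]
gripper_width: 0.0335
```

>>> {"method": "carry_out", "body": {
  "rows": [
    [0.3, 0, 0, 4, 0],
    [0.3, 0, 0, 8, 0],
    [0.3, 0, 0, 11, 0],
    [0.3, 0, 0, 12, 0],
    [0.3, 0, 0, 12, 0]
  ]
}}

```text
t: 13.27
position: [0.5074, 0.1727, 0.1355]
orientation: [-0.031, 1.0, -0.0, -0.0]
ft_force: [-0.2, -0.0, -4.1]
gripper_width: 0.0338
```

>>> {"method": "carry_out", "body": {
  "rows": [
    [0.3, 0, 0, 1, 0],
    [0.3, 0, 0, 2, 0],
    [0.3, 0, 0, 2, 0],
    [0.3, 0, 0, 3, 0],
    [0.3, 0, 0, 3, 0]
  ]
}}

```text
t: 13.68
position: [0.5077, 0.1728, 0.1334]
orientation: [-0.031, 1.0, -0.0, 0.0]
ft_force: [-0.1, -0.5, -1.2]
gripper_width: 0.0335
```

>>> {"method": "carry_out", "body": {
  "rows": [
    [0.3, 0, 0, 0.7, 0],
    [0.3, 0, 0, 1.3, 0],
    [0.3, 0, 0, 1.3, 0]
  ]
}}

```text
t: 13.93
position: [0.5078, 0.1728, 0.1333]
orientation: [-0.031, 1.0, 0.0, 0.001]
ft_force: [-3.0, -0.9, 4.7]
gripper_width: 0.0338
```

The barrel is seated in the cradles, with the force swinging from −3.7 to +4.7 N. Letting go.

>>> {"method": "carry_out", "body": {
  "rows": [
    [0.5, 0, 0, 0, 0],
    [0.65, 0, 0, 0, 0],
    [0.8, 0, 0, 0, 0],
    [1.0, 0, 0, 0, 0],
    [1.0, 0, 0, 0, 0],
    [1.0, 0, 0, 0, 0],
    [1.0, 0, 0, 0, 0]
  ]
}}

```text
t: 14.52
position: [0.5078, 0.1728, 0.1319]
orientation: [-0.031, 1.0, 0.0, 0.0]
ft_force: [-0.9, -0.1, 0.2]
gripper_width: 0.0855
```

>>> {"method": "carry_out", "body": {
  "rows": [
    [1.0, 0, 0, -10, 0],
    [1.0, 0, 0, -25, 0],
    [1.0, 0, 0, -50, 0],
    [1.0, 0, 0, -80, 0],
    [1.0, 0, 0, -110, 0],
    [1.0, 0, 0, -130, 0],
    [1.0, 0, 0, -130, 0]
  ]
}}

```text
t: 15.1
position: [0.5098, 0.1733, 0.269]
orientation: [-0.031, 0.999, 0.001, 0.006]
ft_force: [1.5, 0.2, 0.2]
gripper_width: 0.0853
```

>>> {"method": "carry_out", "body": {
  "rows": [
    [1.0, 35, 0, 0, 0],
    [1.0, 70, 0, 0, 0],
    [1.0, 105, 0, 0, 0],
    [1.0, 140, 0, 0, 0],
    [1.0, 170, 0, 0, 0],
    [1.0, 170, 25, 0, 0],
    [1.0, 170, 30, 0, 0],
    [1.0, 170, 30, 0, 0],
    [1.0, 170, 30, 0, 0]
  ]
}}

```text
t: 15.85
position: [0.3363, 0.192, 0.2614]
orientation: [-0.031, 1.0, -0.0, -0.0]
ft_force: [0.8, -0.3, -0.3]
gripper_width: 0.0852
```

```bash
python3 - <<'E'
from h import *
a=grab('top'); b=grab('side')
bgr=lambda i:cv2.cvtColor(i,cv2.COLOR_RGB2BGR)
R=lambda i,f:cv2.resize(bgr(i),None,fx=f,fy=f,interpolation=cv2.INTER_CUBIC)
o=np.zeros((600,800,3),np.uint8)
c=R(a[125:205,145:225],5); d=R(b[155:215,265:325],5);e=R(a[135:210,280:360],2.6);f=R(b[200:280,265:345],2.4)
o[:400,:400]=c;o[:300,400:700]=d;o[400:595,:208]=e;o[400:592,400:592]=f
cv2.imwrite('pics/c8.png',o)
for nm,im,box in(('top',a,(150,130,215,200)),('side',b,(280,150,310,200))):
    k=4;A=cv2.resize(im,None,fx=k,fy=k,interpolation=cv2.INTER_CUBIC);h=cv2.cvtColor(A,cv2.COLOR_RGB2HSV);H,S=h[...,0].astype(int),h[...,1]
    m=np.zeros(H.shape,bool);m[box[1]*k:box[3]*k,box[0]*k:box[2]*k]=1
    for s,ce,_ in blobs(m&((H<9)|(H>171))&(S>110),40): print(nm,'red',(ce/k).round(1),(s[:4]/k).round(1))
y=np.radians(93.55);ax=np.array([np.cos(y),np.sin(y),0]);O=np.array([.5075,.172,.115])
for sgn in(1,-1): print('exp tab home',proj('top',O+ax*sgn*.030+[0,0,.04]),'tab pulled',proj('top',O+ax*sgn*.017+[0,0,.04]))
print(readout.observe()['t'],readout.observe()['position'])
E
```

```text
top red [191.2 152.6] [189.5 147.2   3.5  11.2]
top red [169.  153.9] [167.  148.2   4.5  11.5]
side red [294.5 166.4] [290.  157.5   9.2  17.8]
exp tab home (np.float64(168.21302568817651), np.float64(153.18091695752975)) tab pulled (np.float64(173.06784669807894), np.float64(152.8338984838686))
exp tab home (np.float64(190.5977490154078), np.float64(151.58087598660654)) tab pulled (np.float64(185.7525198195088), np.float64(151.92720884556667))
15.95 [0.33657787 0.19170818 0.26127554]
```

View pics/c8.png

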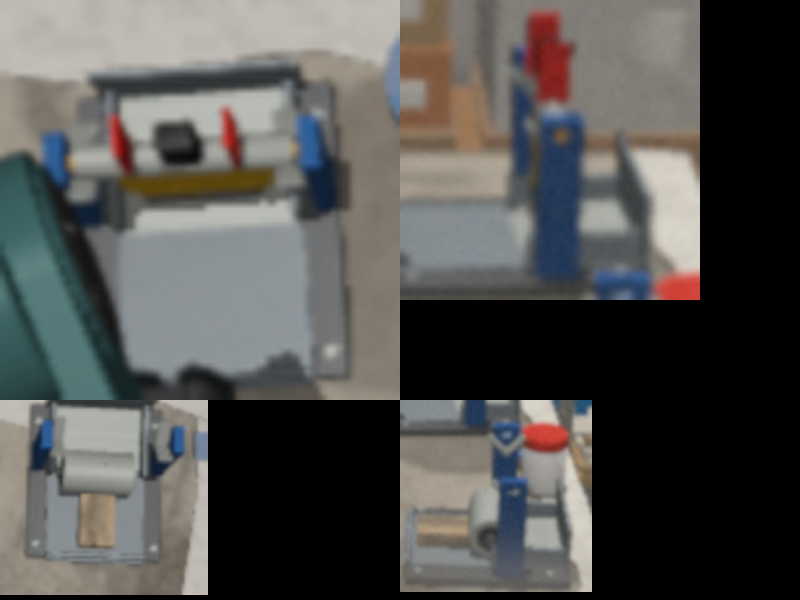

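The gate hangs on the empty bay. Its tabs are 22.2 px apart in the top view, against 22.0 px at the start with pins home, and brass shows at both posts. The chock is at top (317,181), with the roller lying against it. I'll let everything settle for a moment and hand in.

>>> {"method": "carry_out", "body": {
  "rows": [
    [1.0, 0, 0, 0, 0],
    [1.0, 0, 0, 0, 0],
    [1.0, 0, 0, 0, 0],
    [1.0, 0, 0, 0, 0],
    [1.0, 0, 0, 0, 0],
    [1.0, 0, 0, 0, 0],
    [1.0, 0, 0, 0, 0],
    [1.0, 0, 0, 0, 0],
    [1.0, 0, 0, 0, 0],
    [1.0, 0, 0, 0, 0]
  ]
}}

```text
t: 16.78
position: [0.3359, 0.1922, 0.2616]
orientation: [-0.031, 1.0, -0.0, 0.0]
ft_force: [-0.8, -0.2, 0.4]
gripper_width: 0.0858
```

```bash
python3 - <<'E'
from h import *
print(job.job_done())
E
```

```text
the job is handed in; nothing more can be done
None
```

I laid the brown block lengthwise on the full bay's sill, lifted the gate off by its tabs and hung it on the empty bay. I handed the job in at about 17 s; no verdict was reported.

- **Gate:** it sits in both cradles, and the wrist force went from carrying its weight to a light upward push as it seated. The tabs sprang back to 22.2 px apart in the top view, against 22.0 px at the start with the pins home. Brass shows at both posts.
- **Chock and roller:** the chock lies straight on the sill, pushed about 3 mm forward when the roller settled against it. The roller rests behind it in the bay.
- **Jar and tin:** nothing touched either of them, but I did not re-measure their positions at the end.
- **Disagreement:** the tabs sit about 1 px (roughly 3 mm) from where my bay measurement predicted. I put that down to calibration and the height I assumed for the tabs. No check failed.

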